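# Tip a gearbox housing into its screwdriving jig and push the hold-down flap shut

## Task

Load the screwdriving jig by pushing only: push the gearbox housing that stands on end in the jig over, so that it lies flat along the nest between the black rails with its blue cover facing up, and then push the yellow hold-down flap over and all the way down until it lies flat and shut above the housing. Do not pick anything up, and leave everything else on the bench where it stands; finish with the robot clear.

Things in the scene. Friction and masses are not known exactly. Their poses are not given: they have to be found in the camera images.
- jig: Fixed jig: aluminium base plate 170 (x) x 280 (y) x 15 mm thick, origin at the centre of its underside on the bench. A straight nest runs along its y axis; the housing stands at the nest's -y end and is to fall towards +y. Two steel hinge posts at x = -55 mm, y = -10 and +70 mm, tops 80 mm above the bench, carry the yellow flap on the jig's -x side.
- jig_nest (a point): Middle of the nest floor (jig x = 0, y = +8 mm, 15 mm above the bench). Black side rails: inner faces 34 mm either side in x, tops 40 mm above the bench. Low black heel wall: inner face at jig y = -98 mm; end wall: inner face at jig y = +114 mm; both with tops 33 mm above the bench.
- housing: Loose aluminium gearbox housing, box 60 (x) x 50 (y) x 120 mm (z), 0.3 to 0.6 kg, origin at the centre of its foot face. Starts upright in the nest, aligned with the jig within 2 degrees, foot 15 mm and top 135 mm above the bench. The blue cover is on its -y face, towards the jig's -y end. Lying as wanted, the cover is on top and the body y axis points down.
- housing_mid (a point): Centre of that housing's box: 75 mm above the bench standing, 40 mm lying in the nest. Pushing high on the blue face towards jig +y with 1 to 2 N tips it about its lower +y edge; past balance at about 23 degrees it falls by itself.
- flap (a joint): Angle (rad) of the yellow hold-down flap: 0 = shut, level over the nest; 1.57 = upright; starts 1.65 to 1.9, leaning back away from the nest (towards jig -x); stop at 2.0. The hinge is stiff: the flap stays where it is left at any angle, and needs about 1 to 5 N at its free end to move.
- flap_tip (a point): Middle of the free end of the yellow flap, 100 mm from the hinge axis, mid-thickness. The flap is a plain plate 8 mm thick, 60 mm wide (jig y = 0 to +60 mm). Shut, its top is 76 mm and its underside 68 mm above the bench, just over the lying housing (top 65 mm).
- flap_hinge (a point): Point on the flap's hinge axis, in the middle of the flap's width: x = -55, y = +30, z = 72 mm in the jig frame. The axis runs along jig y.
- spare: Bystander: loose spare housing of the same shape and size with a grey cover, standing on the bench on its 60 x 50 mm foot, 120 mm tall. Origin at the centre of its foot. Leave it.
- screwdriver: Bystander: loose screwdriver lying on the bench along its x axis.
- wrench: Bystander: loose steel wrench lying on the bench along its x axis.
- tape: Bystander: loose orange tape roll, 90 mm across, 25 mm high, lying flat; origin at the centre of its underside.
- bottle: Bystander: loose small white bottle with red cap, 40 mm across, 90 mm tall; origin at the centre of its underside.
- cup: Bystander: loose grey cup, 72 mm across, 60 mm tall; origin at the centre of its underside.
- drill: Bystander: loose cordless drill standing on its battery (115 x 70 mm), about 215 mm tall, its chuck pointing along its -x axis to 155 mm from its middle; origin at the centre of the battery's underside.
There are look-alikes about, which are no part of the job. Leave any green or orange look-alike of the housing alone.

How it is judged:
By the outcome, as a careful person would: the job done as asked, in the order asked, and still so for the second after the job is handed in, with the robot touching nothing.
It also fails if it takes over 45 s, if anything falls off the work surface, if the arm or the gripper's body presses on something with over 40 N, if the wrist force passes 120 N, or if a joint passes its speed limit or range.

## Robot

A 6-joint arm with a two-finger parallel gripper is mounted at the origin on the work surface. World frame = base frame: x ahead of the robot, y to its left, z up, the work surface at z = 0. Lengths are in m, angles in degrees, forces in N, time in s.
With the tool pointing down it reaches from about 0.35 to 0.875 m from the base axis. Payload 4.2 kg.
Tool frame: the origin (TCP) lies midway between the tips of the shut fingers; the grasp point (between the pads) lies 19 mm behind it; y points along the fingers, z is the direction in which the jaws open and shut, and the axes are right-handed (so a half turn about y gives the same grasp; the last joint's range is limited). The gripper opens to 87 mm and grips with 3 to 60 N. Pads are 19 mm wide; open, the fingers measure 117 mm over their backs; the gripper's body (75 mm by 190 mm) begins 51 mm behind the grasp point.
Start: joints at [-54.225, 22.042, 0.453, 0, -68.411, -14.817], TCP at [0.224, -0.584, 0.223] pointing down, gripper open.
Joint ranges: [-179.83, 179.83], [-69.29, 118.12], [-61.27, 80.66], [-181.25, 117.63], [-171.15, -9.14], [-177.46, 177.46]. Speed limits (degrees/s): [159.86, 159.86, 180, 180, 180, 180].

## Interface

Orientations are given as [roll, pitch, yaw] about the fixed x, y, z axes, in that order (R = Rz(yaw) Ry(pitch) Rx(roll)).
In Python, from workcell import env gives the robot as it stands. The module is installed in compiled form; this text tells all that it offers. Calls block until the motion is done:
- env.goto(position, orientation): joint-space move of the TCP to a pose.
- env.move_straight(position, rotation=None, rate=0.15, force_limit=None): straight line of the TCP; rotation=None keeps the orientation; rate is the mean speed in m/s. With force_limit (N) it stops when the force on the tool has changed by that much, and returns True; else False.
- env.set_joints(angles): joint-space move.
- env.gripper_to(opening, grasp_force=None): opening from 0.0 (shut) to 1.0 (fully open); grasp_force is the grip in N (None keeps the last); returns when the fingers have stopped.
- env.dwell(seconds).
- env.inverse_kinematics(position, orientation): joint angles nearest the present ones, or None.
- env.read_state(): the state.
- env.grab_frame(name): name is "side" or "top" or "wrist"; returns a dict with "image" (420x560x3 uint8, blue, green, red), "fx", "fy", "cx", "cy" (pixels), "position" and "orientation" of the camera in the world. Camera axes: x right, y up, looking along -z (the intrinsics and any distortion apply to the point x, -y, -z); pixel columns grow to the right and rows downward; lengths in m; the calibration is good to about 2 mm. A picture is of the moment at which its call begins. There is no depth.
A pose or a line that the arm cannot do raises env.Unreachable and nothing moves.
- env.close_job(): hands the job in, once; it reports no verdict.
Trained networks look in a picture, given as the dict that the camera call returned (one of the last four; its "shot" number tells which), for a name from the list of things; names that differ only in an ending like _2 or _b are one class to them, and where a whole thing is asked for, a point or a joint stands for the part that bears it (a point fixed in the world has none). Each returns a list of dicts, best first, with "score" (0 to 1); they miss things now and then, are a little off and sometimes report something else, mostly with a low value. They report only what shows in the picture. A call takes as long as a camera call. They do not tell look-alikes from the thing itself.
- env.search_frame(picture, thing): "xyz" ([x, y, z] in m, in world coordinates, good to about 4 mm: the middle of the surface that is visible of it).
- env.trace(picture, thing): "mask" (420x560 bool, what is visible of it).
The state is a dict: "clock": time; "joint_positions": joint angles; "qvel": joint speeds; "joint_torque": joint torques, N m; "position": TCP position; "tool_rot": TCP orientation; "force": force on the tool from outside, world axes, zero at the start; "wrist_torque": the same for the moment, N m; "opening": opening from 0.0 (shut) to 1.0 (fully open).
Only numpy, scipy, OpenCV 4.12 (cv2) and the standard library are available. Lean on these libraries where they do the work, as an engineer would, in place of code of your own. Each camera call takes 0.05 s, during which the arm holds its last target. There are 200 camera calls.

## Working session

There is one attempt and no reset: what is moved stays moved. The work goes in short steps, each a Python script; the robot and the scene stay as the last script left them, time stands still between calls to the robot, and variables do not carry over. Pictures are saved under pics/ and viewed, about 8 in all and at most 12, crops included, and the job is handed in when it is done.

```bash
mkdir -p pics; cat > h.py <<'E'
from workcell import env
import numpy as np, cv2
from scipy.spatial.transform import Rotation as R
def proj(f,p):
    q=(np.atleast_2d(p)-f["position"])@R.from_euler('xyz',f["orientation"],degrees=True).as_matrix()
    return np.c_[f["cx"]+f["fx"]*q[:,0]/-q[:,2], f["cy"]+f["fy"]*(-q[:,1])/-q[:,2]]
def ray(f,u,v,z):
    d=np.array([(u-f["cx"])/f["fx"],-(v-f["cy"])/f["fy"],-1])
    d=R.from_euler('xyz',f["orientation"],degrees=True).apply(d); o=np.array(f["position"])
    return o+d*(z-o[2])/d[2]
E
python3 - <<'E'
from h import *
for n in("top","side"):
    f=env.grab_frame(n); cv2.imwrite(f"pics/{n}0.png",f["image"])
    print(n,{k:v for k,v in f.items() if k!="image"})
    for t in("jig","housing","flap","flap_tip","spare"):
        print(t,[(np.round(d["xyz"],3),round(d["score"],2),np.round(proj(f,d["xyz"])[0])) for d in env.search_frame(f,t)])
print(env.read_state())
E
```

```text
top {'fx': 396.6743766910456, 'fy': 396.6743766910456, 'cx': 279.4909045571963, 'cy': 202.22304564432196, 'position': array([0.43345878, 0.00344324, 1.02469115]), 'orientation': array([  3.23017514,   0.4387535 , -90.76605942]), 'shot': 1}
jig [(array([ 0.594, -0.062,  0.016]), 0.86, array([307., 161.]))]
housing [(array([ 0.404, -0.112,  0.12 ]), 0.92, array([333., 237.])), (array([ 0.65 , -0.298,  0.119]), 0.61, array([412., 129.])), (array([ 0.575, -0.128,  0.14 ]), 0.6, array([340., 161.]))]
flap [(array([ 0.534, -0.034,  0.169]), 0.74, array([299., 178.]))]
flap_tip [(array([ 0.538, -0.035,  0.166]), 0.65, array([299., 176.]))]
spare [(array([0.5  , 0.376, 0.12 ]), 0.71, array([119., 198.]))]
side {'fx': 387.1581516188355, 'fy': 387.1581516188355, 'cx': 275.74691258980636, 'cy': 211.07187028508173, 'position': array([0.17169392, 0.68760901, 0.70781291]), 'orientation': array([  50.68459258,   -0.3013282 , -154.60537475]), 'shot': 2}
jig [(array([ 0.559, -0.032,  0.014]), 0.57, array([259., 218.]))]
housing [(array([ 0.65 , -0.291,  0.094]), 0.92, array([271., 143.])), (array([ 0
[... 351 characters left out ...]
, 0.9, array([182., 338.]))]
{'clock': 0.6, 'joint_positions': array([-5.42252044e+01,  2.20405979e+01,  4.53893969e-01, -1.55528539e-03,
       -6.84133599e+01, -1.48146411e+01]), 'qvel': array([ 0.00641555, -0.04800496,  0.00414985,  0.01153504, -0.00837524,
       -0.03706439]), 'joint_torque': array([ 4.14663718e-04, -3.90213954e+01,  1.87534171e+01,  4.22248006e+00,
        1.53846532e-02, -2.92074401e-05]), 'position': array([ 0.22357308, -0.58361499,  0.22256613]), 'tool_rot': array([-8.99995685e+01, -1.38180190e-03,  2.09595823e+01]), 'force': array([ 0.10233549, -0.23097674,  0.06745083]), 'wrist_torque': array([ 0.00931997,  0.01066767, -0.04396585]), 'opening': 1.0024227241071195}
```

View pics/top0.png

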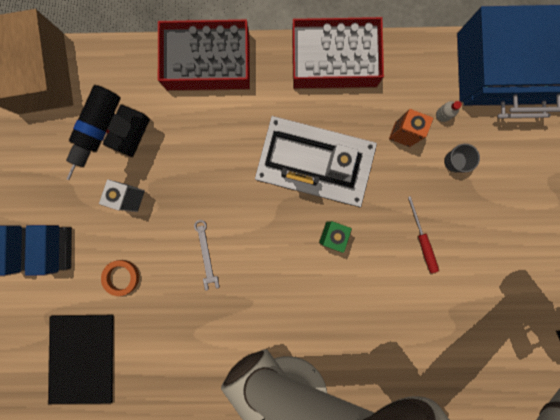

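View pics/side0.png

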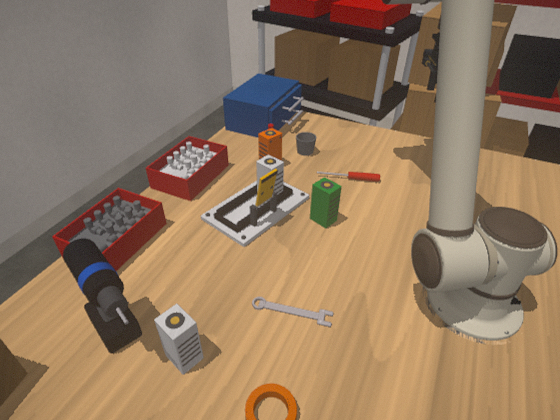

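The pictures show four possible housings in the top view: green at (337,237), orange at (412,127), spare at (120,196), and the silver one at the right end of the jig nest at (343,160). I choose the last. The yellow flap is upright at (300,178). Next I fit the jig pose and check with a crop.

```bash
python3 - <<'E'
from h import *
from scipy.optimize import least_squares
f=env.grab_frame("top")
m=np.zeros((420,560),np.uint8)
for t in("jig",):
    r=env.trace(f,t)[0]; m|=r["mask"].astype(np.uint8)
h=env.trace(f,"housing"); print([(d["score"],np.argwhere(d["mask"]).mean(0)[::-1].round()) for d in h])
c=max(cv2.findContours(m,0,2)[0],key=cv2.contourArea)
box=cv2.boxPoints(cv2.minAreaRect(c)); print(box)
P=np.array([ray(f,u,v,.015) for u,v in box]); print(P.round(4))
ctr=P.mean(0); e=[P[1]-P[0],P[2]-P[1]]; print([np.linalg.norm(x) for x in e])
l=max(e,key=np.linalg.norm); l=l*np.sign(l[1]); yaw=np.degrees(np.arctan2(-l[0],l[1])); print(ctr,yaw)
Rz=R.from_euler('z',yaw,degrees=True)
J=lambda x,y,z: Rz.apply([x,y,z])+[ctr[0],ctr[1],0]
im=cv2.resize(f["image"][100:220,240:400],None,fx=5,fy=5,interpolation=cv2.INTER_CUBIC)
def dr(pts,col):
    q=(proj(f,[J(*p) for p in pts])-[240,100]+.5)*5
    cv2.polylines(im,[np.int32(q)],True,col,1)
dr([(-.085,-.14,.015),(.085,-.14,.015),(.085,.14,.015),(-.085,.14,.015)],(0,0,255))
dr([(-.034,-.098,.033),(.034,-.098,.033),(.034,.114,.033),(-.034,.114,.033)],(0,255,0))
dr([(-.055,0,.072),(-.055,.06,.072)],(255,0,255))
dr([(-.03,-.095,.135),(.03,-.095,.135),(.03,-.045,.135),(-.03,-.045,.135)],(255,255,0))
cv2.imwrite("pics/c1.png",im)
E
```

```text
[(0.87, array([411., 128.])), (0.84, array([335., 236.])), (0.67, array([341., 162.])), (0.66, array([301., 178.]))]
[[253.05812 179.28217]
 [270.43573 114.11619]
 [378.48553 142.92947]
 [361.1079  208.09546]]
[[ 0.5503  0.0773  0.015 ]
 [ 0.7187  0.0307  0.015 ]
 [ 0.6394 -0.2457  0.015 ]
 [ 0.4727 -0.197   0.015 ]]
[np.float64(0.17476005878710338), np.float64(0.2875525505718388)]
[ 0.59528739 -0.0836484   0.015     ] -16.00862193751415
```

View pics/c1.png

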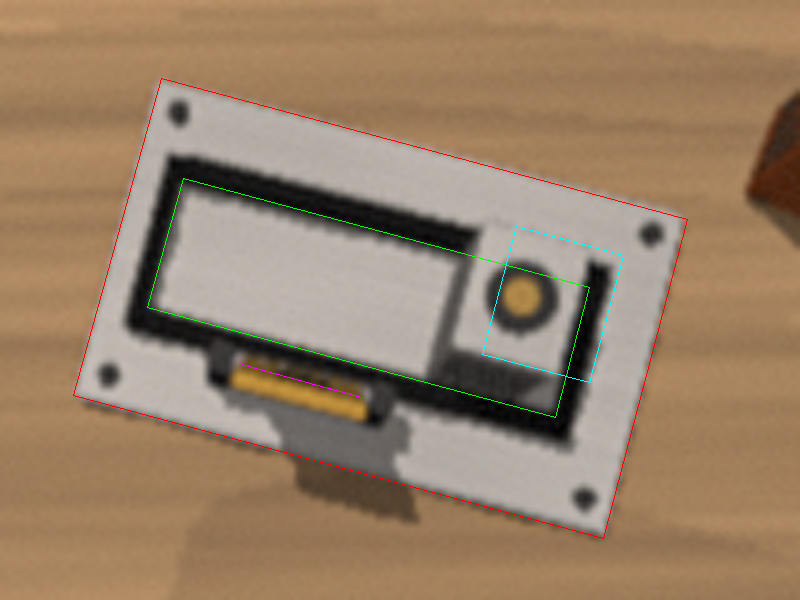

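```bash
cat >> h.py <<'E'
C=np.array([.5953,-.0836,0]); YAW=-16.
Rz=R.from_euler('z',YAW,degrees=True)
J=lambda x,y,z: Rz.apply([x,y,z])+C
Ji=lambda p: Rz.inv().apply(np.array(p)-C)
O=[-90,0,YAW]
def snap(n,name):
    f=env.grab_frame(n); cv2.imwrite(f"pics/{name}.png",f["image"]); return f
E
python3 - <<'E'
from h import *
f=env.grab_frame("top")
p=ray(f,240+522/5-.5,100+297/5-.5,.135); hc=Ji(p); print("housing top ctr jig",hc)
env.gripper_to(0.0)
q=env.read_state()["position"]
env.goto(J(hc[0],-.15,.22),O)
env.move_straight(J(hc[0],-.15,.117))
s=env.read_state(); print(s["clock"],Ji(s["position"]),s["force"])
f=snap("wrist","w1"); f=snap("side","s1")
im=cv2.resize(f["image"][100:250,190:390],None,fx=4,fy=4,interpolation=cv2.INTER_CUBIC); cv2.imwrite("pics/s1.png",im)
E
```

```text
housing top ctr jig [-0.00023699 -0.05575169  0.135     ]
4.925 [ 0.00054458 -0.15024892  0.11791713] [-0.20462119 -0.78799967  0.17440551]
```

View pics/s1.png

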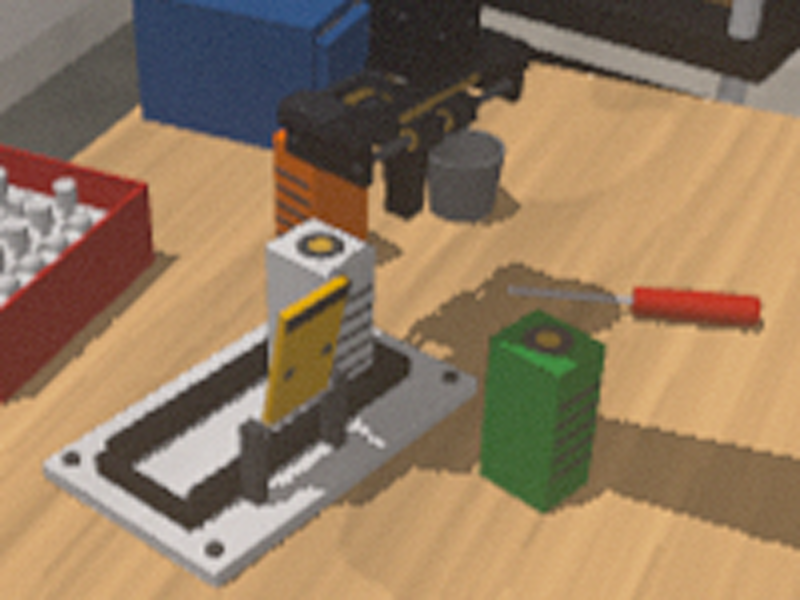

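View pics/w1.png

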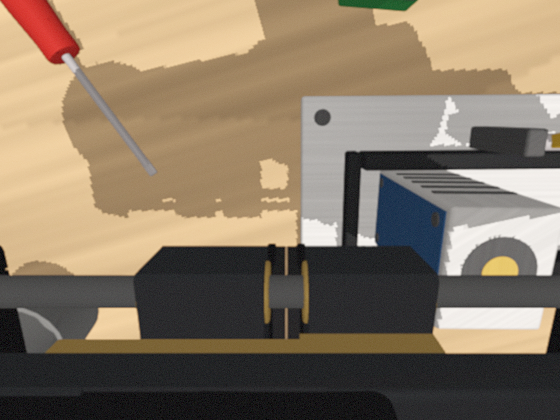

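The crops confirm the choice: silver housing with its blue cover at wrist (410,220) facing the fingers, and nothing between them. Pushing now.

```bash
python3 - <<'E'
from h import *
x=0
y=-.15
for y in np.arange(-.11,-.028,.01):
    hit=env.move_straight(J(x,y,.117),rate=.08,force_limit=8)
    s=env.read_state(); print(round(y,3),hit,round(s["clock"],2),Ji(s["position"]).round(3),Rz.inv().apply(s["force"]).round(2))
    if hit: break
env.dwell(.3)
f=env.grab_frame("side"); im=cv2.resize(f["image"][100:250,190:390],None,fx=4,fy=4,interpolation=cv2.INTER_CUBIC); cv2.imwrite("pics/s2.png",im)
E
```

```text
-0.11 False 5.67 [-0.    -0.11   0.117] [ 0.38  0.97 -0.26]
-0.1 False 5.95 [ 0.    -0.1    0.117] [-0.31 -0.08 -0.28]
-0.09 False 6.22 [ 0.    -0.09   0.117] [-0.35 -0.16 -0.68]
-0.08 False 6.5 [ 0.    -0.08   0.117] [ 0.88 -0.76 -0.93]
-0.07 False 6.78 [-0.    -0.07   0.117] [ 0.3  -0.73 -0.19]
-0.06 False 7.05 [-0.    -0.06   0.117] [-0.08 -0.32 -0.24]
-0.05 False 7.33 [ 0.    -0.049  0.117] [-0.2   0.96  0.28]
-0.04 False 7.6 [ 0.    -0.039  0.117] [ 0.22 -0.49  0.22]
-0.03 False 7.88 [ 0.    -0.03   0.117] [-0.23 -0.46  0.75]
```

View pics/s2.png

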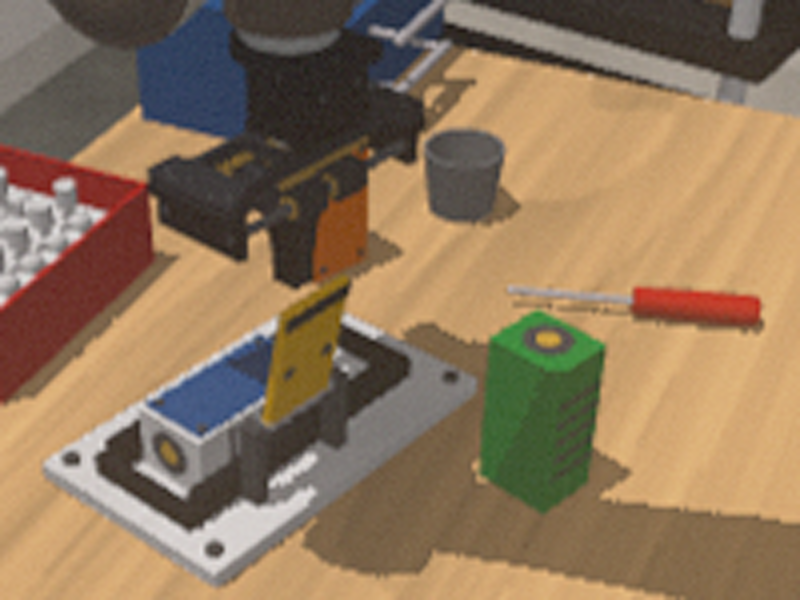

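The housing lies in the nest with its blue cover up (crop 215,390) and its end face at (170,450), clear of the end wall. Now the flap.

```bash
python3 - <<'E'
from h import *
r,w,Y=.08,.0095,.03
env.move_straight(J(0,-.03,.25),rate=.25)
env.goto(J(-.15,Y,.25),O)
env.move_straight(J(-.15,Y,.15),rate=.2)
def P(t): return J(-.055+r*np.cos(t)-.004*np.sin(t)-w, Y, .072+r*np.sin(t)+.004*np.cos(t))
def rep(l,hit):
    s=env.read_state(); print(l,hit,round(s["clock"],2),Ji(s["position"]).round(3),Rz.inv().apply(s["force"]).round(1))
hit=env.move_straight(P(np.pi/2),rate=.08,force_limit=25); rep(90,hit)
for d in range(75,-1,-15):
    if hit: break
    hit=env.move_straight(P(np.radians(d)),rate=.06,force_limit=25); rep(d,hit)
if not hit:
    p=Ji(P(0)); hit=env.move_straight(J(p[0],Y,.070),rate=.03,force_limit=15); rep("press",hit)
f=env.grab_frame("side"); im=cv2.resize(f["image"][100:250,190:390],None,fx=4,fy=4,interpolation=cv2.INTER_CUBIC); cv2.imwrite("pics/s3.png",im)
E
```

```text
90 False 11.42 [-0.068  0.03   0.152] [ 1.2 -0.  -0.3]
75 False 11.92 [-0.047  0.03   0.15 ] [0.  0.7 0.3]
60 False 12.42 [-0.027  0.03   0.143] [ 0.  -0.3 -0.1]
45 False 12.92 [-0.01   0.03   0.131] [-0.4 -0.2  0.3]
30 False 13.42 [0.003 0.03  0.115] [ 0.7  0.2 -0. ]
15 False 13.92 [0.012 0.03  0.096] [ 0.1  0.2 -0.5]
0 False 14.42 [0.016 0.03  0.076] [-1.9  0.   5.5]
press True 14.62 [0.016 0.03  0.076] [-1.8  0.3  5.9]
```

View pics/s3.png

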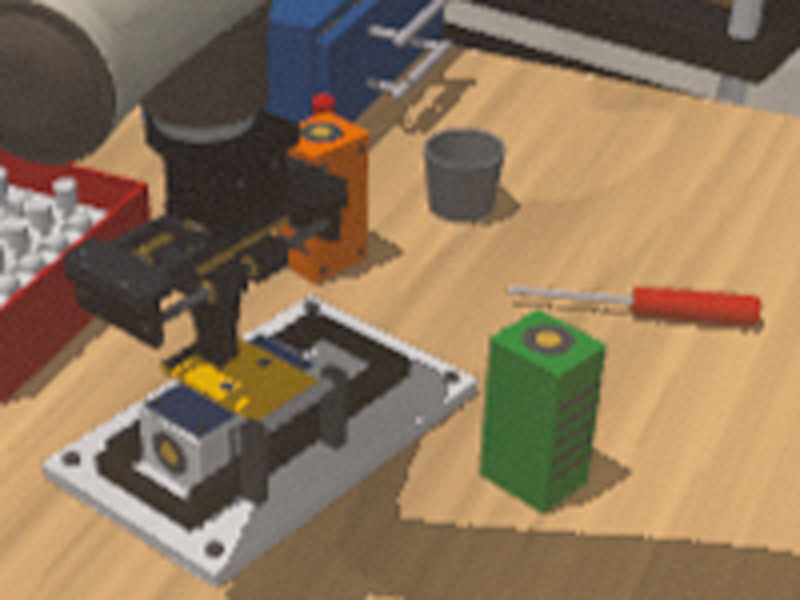

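The flap looks level over the housing, and contact at z = 0.076 m matches its shut top height. I'll retract and verify.

```bash
python3 - <<'E'
from h import *
p=Ji(env.read_state()["position"])
env.move_straight(J(p[0],p[1],.25),rate=.2)
env.goto([.38,-.45,.3],O)
env.dwell(.3)
tiles=[]
for n,(a,b) in (("top",(100,240)),("side",(120,190))):
    f=env.grab_frame(n)
    for t in("flap_tip","flap","housing"):
        print(n,t,[(Ji(d["xyz"]).round(3),round(d["score"],2)) for d in env.search_frame(f,t)])
    im=cv2.resize(f["image"][a:a+120,b:b+160],None,fx=5,fy=5,interpolation=cv2.INTER_CUBIC)
    for z,dx,c in((.076,.1,(0,0,255)),):
        q=(proj(f,[J(-.055,0,z),J(.045,0,z),J(.045,.06,z),J(-.055,.06,z)])-[b,a]+.5)*5
        cv2.polylines(im,[np.int32(q)],True,c,1)
    tiles.append(cv2.resize(im,(400,300)) if n=="top" else im[:, :])
    cv2.imwrite(f"pics/f_{n}.png",im)
s=env.read_state(); print(s["clock"],s["position"],s["force"])
E
```

```text
top flap_tip []
top flap [(array([-0.008,  0.033,  0.07 ]), 0.88)]
top housing [(array([-0.173, -0.083,  0.118]), 0.67), (array([ 0.116, -0.192,  0.121]), 0.66), (array([-0.014,  0.066,  0.066]), 0.58), (array([-0.015,  0.001,  0.013]), 0.24)]
side flap_tip [(array([-0.008,  0.037,  0.075]), 0.92)]
side flap [(array([-0.011,  0.037,  0.077]), 0.8), (array([-0.099,  0.499,  0.2  ]), 0.27)]
side housing [(array([-0.185, -0.065,  0.077]), 0.95), (array([ 0.108, -0.18 ,  0.075]), 0.78), (array([-0.012,  0.085,  0.06 ]), 0.75)]
18.075 [ 0.37998677 -0.45000015  0.29999609] [-0.08071823  0.35071889  0.20247051]
```

View pics/f_side.png

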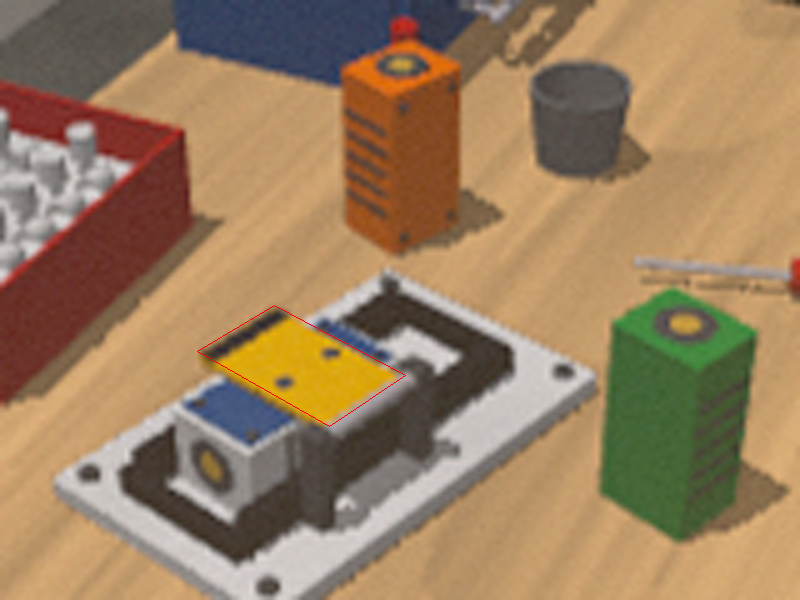

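View pics/f_top.png

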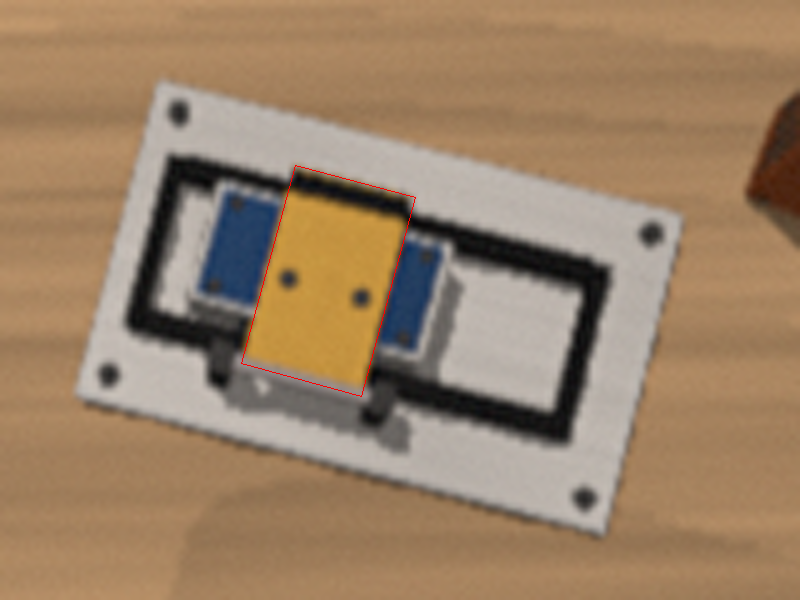

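```bash
python3 -c "
from h import *
print(env.close_job())"
```

```text
the job is handed in; nothing more can be done
None
```

The job is done and handed in at about 18 s on the robot's clock, inside the 45 s limit. I used shut fingers and pushing only.

- **Housing:** I pushed high on its blue face until it tipped over. It now lies in the nest between the rails with the blue cover up.
- **Flap:** I swung it over from behind and pressed it down. The 15 N force limit stopped the press with the fingertips at z = 0.076 m, which is the flap's shut top height.
- **Last checks:** After retracting to (0.38, -0.45, 0.30), the shut-flap outline matched the picture in both the top and side views. The green and orange look-alikes were still standing where they were, and the tool force was close to zero.
- **Checks that missed or disagreed:**
  - The top view did not find the flap tip.
  - The flap's height came out at 70 mm from the top view and 77 mm from the side view, which is roughly within the detector's error.
  - The force after the press settled at about 6 N, below the 15 N that stopped it.
  - I did not re-measure the bystanders farther off: spare, drill, tape and wrench. The arm was not sent near them.

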